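# Unlock a dust trap's sweeps tray by its sprung captive screw

## Robot

A 6-joint arm with a two-finger parallel gripper is mounted at the origin on a cart in front of the work surface, level with it; the furniture and walls round the work are solid. World frame = base frame: x ahead of the robot, y to its left, z up, the work surface at z = 0. Lengths are in m, angles in rad, forces in N, time in s.
With the tool pointing down it reaches from about 0.35 to 0.85 m from the base axis. Payload 8.1 kg.
Tool frame: the origin (TCP) lies at the centre of the arm's flange, where the gripper is bolted on; the fingertips stand 186 mm ahead of it and the grasp point (between the pads) lies 167 mm ahead of it; z points along the fingers, y is the line along which they close (so a half turn about z gives the same grasp; the last joint's range is limited). The gripper opens to 93 mm and grips with 3 to 60 N. Pads are 15 mm wide; open, the fingers measure 128 mm over their backs; the gripper's body (75 mm by 188 mm) begins 65 mm behind the grasp point.
Start: joints at [1.04, 0.13, 1.488, -0, 1.523, -0.085], TCP at [0.259, 0.541, 0.405] pointing down, gripper open.
Joint ranges: [-2.96, 2.96], [-0.89, 2.26], [0.02, 2.5], [-1.34, 4.48], [0, 2.73], [-2.66, 2.66]. Speed limits (rad/s): [2.39, 2.39, 2.79, 3.14, 3.14, 3.14].

## Interface

Orientations are given as a rotation vector (axis times angle).
In Python, from plant import robot gives the robot as it stands.
- The arm moves only by the tool apply_moves, never from a script. Its argument "series" is a list of rows, each a list of 2 entries, a list of its own where there are three numbers: the shift along the tool's x, y, z in mm, then the turn, a rotation vector about the tool's x, y, z in rad. A call has 1 to 12 rows; each row shifts and turns the commanded pose from where the row before left it, along the tool's axes as they then stand; what a row does not reach is not made up. A row lasts 1/12 s, in which the tool goes at most 41.7 mm and 7.16 degrees, less where a joint would pass 70% of its speed; a pose out of reach is approached as far as the arm can. A call is refused whole if a number of a shift passes 41.7 or a number of a turn 0.125, either way. A call with a gripper value outside its range is refused whole. "claw" is the opening, from 0 (shut) to 1 (fully open), set as the call begins (left out, the last holds). The fingers move at their own pace and stop on an object; "newtons" is the grip in N (left out, the last holds). Time passes only in rows, so rows that do not move let the fingers close. It gives the time, the measured TCP pose, the force, the opening and the grip force at its end, in the units of the state.
- robot.read_state(): the state, without advancing time (a new reading comes with each control period).
- robot.read_camera(name): name is "side" or "top"; returns (picture, depth): 384x512x3 uint8, blue, green, red; 384x512 float32, m along the optical axis (not along the pixel's ray), 0 where there is no reading.
- robot.calibration(name): a dict with "fx", "fy", "cx", "cy" (pixels), "extrinsics" (4x4, takes a point from world to camera coordinates). Camera axes: x right, y down, z forward; pixel columns grow to the right and rows downward; lengths in m; the calibration is good to about 2 mm. A picture is of the moment at which its call begins. calibration takes no time and is no camera call.
- robot.close_job(): hands the job in; it is judged then, once.
The state is a dict: "t": time; "q": joint angles; "dq": joint speeds; "joint_torque": joint torques, N m; "tool_pos": TCP position; "orientation": TCP orientation; "force": force on the tool from outside, world axes, zero at the start; "wrist_torque": the same for the moment, N m; "opening": finger opening in m; "gripper_force": force on a finger pad.
Only numpy, scipy, OpenCV 4.12 (cv2) and the standard library are available. Lean on these libraries where they do the work, as an engineer would, in place of code of your own. Each camera call takes 0.05 s, during which the arm holds its last target. There are 200 camera calls.

## Task

The sweeps tray of the small grey dust trap on the cabinet has to come out for emptying, but the knurled captive screw on the trap's lid bolts it shut. Grip the screw by its head, pull it up against its spring and, still pulling, turn it anticlockwise (seen from above) until you feel the thread catch, then go on screwing it up until it comes gently snug against its stop and stays up by itself when you let go. Then draw the tray out by its knob as far as it goes; force neither the thread, its stop nor the locked tray, and leave the other things where they lie.

Things in the scene. Friction and masses are not known exactly. Their poses are not given: they have to be found in the camera images.
- dust_trap: grey sheet-steel dust trap, a box 150 mm (x) x 136 mm (y) x 70 mm high, screwed to the cabinet top; origin: centre of its underside; x points from the tray front to the suction spigot at the back, y to its left, z up. Its flat lid carries only the captive screw, on the mid line 20 mm behind the centre (x = +20 mm)
- captive_screw: the captive screw; slides some 15 mm up and down in the lid against an inner spring (8 N down at rest, 0.35 N per mm more) and turns freely while its thread is not engaged. Knurled round steel head 27 mm across, 24 mm tall, underside 10 mm above the lid at rest. Frame as the trap's, origin on the screw's axis at the trap's underside when down; it rises with the screw, does not turn with it
- thread_bush: fixed brass bush round the screw (collar 22 mm across, 8 mm above the lid; origin on the axis at the trap's underside). The two-start thread inside: pulled up 7.5 to 10 mm the screw meets it, at a start not visible; pulled some 4 N beyond the spring and turned anticlockwise from above it climbs 2.2 mm per rad and has caught at 12 mm, within at most half a turn. Over 60 N on it damages it
- screw_grip (a point): on the axis of the screw's head, 13 mm above its underside, 93 mm above the trap's underside at rest, 107 mm at the stop; rises with the screw. Let go before the thread has caught, the screw springs down but keeps its turn; once caught it holds itself, with 1.2 mm of axial play. Turning takes about 0.1 N m
- thread_stop: the screw's stop: a steel pin in the bush, of which only a 4 mm head shows on the collar's flange; same origin and axes as the bush. The screw's thread runs against it some 1.4 rad after the catch, and the turning moment then rises steeply, by 0.1 N m in some 0.03 rad. Snug is 0.06 N m or more above the running moment (6 N on the pin); over 0.3 N m (35 N on the pin) damages it
- screw_nose (a point): lower end of the screw, hidden in the trap: a 9 mm bolt nose that at rest reaches 11 mm down into a hole in the tray and locks it (1.7 mm of play either way)
- sweeps_tray: shallow metal tray that slides out of the trap's front (towards the trap's -x) by up to 52 mm with about 2 N of friction, once the bolt nose is clear of it; origin as the trap's when shut; front panel 121 x 48 mm, flush with the trap's front. Over 30 N against the bolt damages it
- tray_knob (a point): centre of the tray's dark round knob: 23 mm across, 16 mm long (its axis along the trap's x), on a 9 mm stem, 30 mm in front of the trap's front face and 36 mm above the cabinet top; there is room for a finger on either side (along the trap's y)
- eye_loupe: black eye loupe, a small cup 41 x 41 x 30 mm standing near the trap's front right corner; origin: centre of its underside; a bystander, to be left alone
- saw_blade_box: small cream carton, 40 x 62 x 17 mm, beside the trap's left side; origin: centre of its underside; a bystander, to be left alone
- pliers: small pliers with dark handles, 51 x 147 x 11 mm, lying at the front of the cabinet top; origin: centre of its underside; a bystander, to be left alone
- tweezers: steel tweezers, 12 x 136 x 10 mm, lying at the front of the cabinet top; origin: centre of its underside; a bystander, to be left alone
- ring_mandrel: tapered steel ring mandrel, 23 x 301 x 23 mm, lying along the right edge; origin: centre of its underside; a bystander, to be left alone
- powder_jar: white plastic jar, 41 mm across, 100 mm tall, standing at the back; origin: centre of its underside; a bystander, to be left alone
- display_box: clear display box, 53 x 53 x 42 mm, standing at the back; origin: centre of its underside; a bystander, to be left alone
- punch: black rubber-headed hand punch, 20 mm across, 60 mm tall, standing on end at the back; origin: centre of its underside; a bystander, to be left alone

How it is judged:
By the outcome, as a careful person would: the job done as asked, in the order asked, and still so for the second after the job is handed in, with the robot touching nothing.
It also fails if it takes over 72 s, if anything falls off the work surface, if the arm or the gripper's body presses on something with over 40 N, if the wrist force passes 120 N, or if a joint passes its speed limit or range.

## Working session

There is one attempt and no reset: what is moved stays moved. The work goes in short steps, Python scripts to look and compute and a tool call to move; the robot and the scene stay as the last step left them, time stands still between calls to the robot, and variables do not carry over. Pictures are saved under pics/ and viewed, at most 10 in all, crops included, and the job is handed in when it is done.

Besides the shell and the picture viewer there is one more tool, called after ">>>" as name([rows], argument=value, ...), one row to a line, values as JSON. apply_moves: Moves the arm, as the interface text tells. Its arguments: {"type":"object","properties":{"series":{"type":"array"},"claw":{"type":"number"},"newtons":{"type":"number"}},"required":["series"]}

```bash
mkdir -p pics; cat > h.py <<'E'
import numpy as np, cv2
from plant import robot
from scipy.spatial.transform import Rotation as R
def pt(name,u,v,d):
    c=robot.calibration(name);T=np.linalg.inv(np.array(c["extrinsics"]))
    p=np.array([(u-c["cx"])/c["fx"]*d,(v-c["cy"])/c["fy"]*d,d,1]);return (T@p)[:3]
def plane(name,u,v,z):
    a=pt(name,u,v,0);b=pt(name,u,v,1);return a+(b-a)*(z-a[2])/(b[2]-a[2])
def cloud(name,D):
    c=robot.calibration(name);T=np.linalg.inv(np.array(c["extrinsics"]))
    v,u=np.mgrid[:D.shape[0],:D.shape[1]]
    P=np.stack([(u-c["cx"])/c["fx"]*D,(v-c["cy"])/c["fy"]*D,D],-1)
    return P@T[:3,:3].T+T[:3,3]
E
python3 - <<'E'
from h import *
s=robot.read_state();print(s)
for n in("top","side"):
    p,d=robot.read_camera(n);cv2.imwrite(f"pics/{n}0.png",p);np.save(n+"0.npy",d)
    print(n,np.array(robot.calibration(n)["extrinsics"]).round(3).tolist(),robot.calibration(n)["fx"])
E
```

```text
{'t': 0.0, 'q': array([ 1.03959750e+00,  1.31162077e-01,  1.48927918e+00, -7.62342835e-06,
        1.52296779e+00, -8.53910099e-02]), 'dq': array([ 7.88657657e-04, -2.07584504e-03, -6.00699810e-05,  1.18005797e-03,
        2.72824503e-04,  2.29072901e-04]), 'joint_torque': array([ 4.56569087e-04, -5.59826446e+01, -4.91768432e+01,  7.70048727e-02,
        3.50936246e-02, -1.21655262e-04]), 'tool_pos': array([0.25857463, 0.54117523, 0.40368664]), 'orientation': array([-6.94367629e-01, -3.06333698e+00,  2.72181172e-03]), 'force': array([-0.85206678, -0.2398895 , -0.6739824 ]), 'wrist_torque': array([-0.03885109,  0.01412036,  0.04525483]), 'gripper_force': 0.0, 'opening': 0.09289051579857519}
top [[-0.03, -1.0, 0.003, -0.047], [-0.996, 0.03, -0.089, 0.589], [0.089, -0.005, -0.996, 1.034], [0.0, 0.0, 0.0, 1.0]] 432.5666730870819
side [[0.056, -0.998, 0.008, -0.084], [-0.828, -0.051, -0.559, 0.502], [0.559, 0.024, -0.829, 0.771], [0.0, 0.0, 0.0, 1.0]] 438.3855391555616
```

View pics/top0.png

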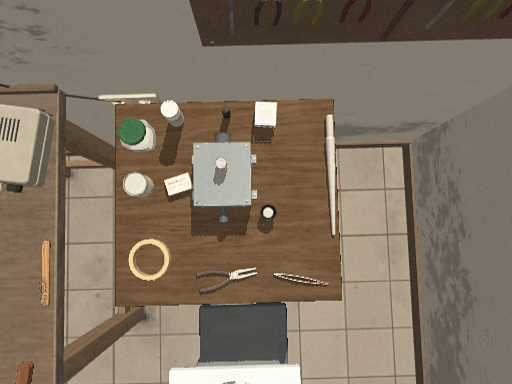

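View pics/side0.png

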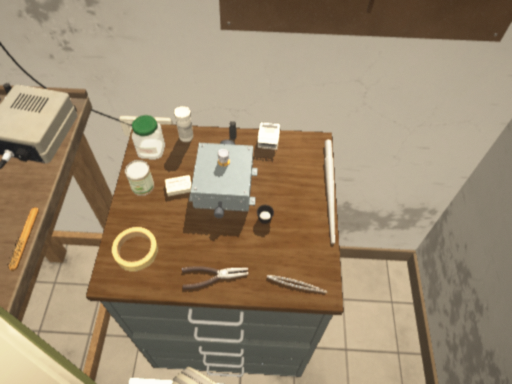

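The trap's lid is at about (222,175) in the top view, with the screw head at (221,163) and the knob at (223,217). The side view shows the screw at (223,156) and the knob at (219,210). The other things stand clear of both.

```bash
python3 - <<'E'
from h import *
for n in("top","side"):
    D=np.load(n+"0.npy");C=cloud(n,D);I=cv2.imread(f"pics/{n}0.png")
    roi=np.zeros(D.shape,bool);roi[130:225,180:265]=1;roi&=D>0
    lid=roi&(abs(C[...,2]-.07)<.006)
    P=C[lid];r=cv2.minAreaRect((P[:,:2]*1000).astype(np.float32));print(n,"lid",r,np.median(P[:,2]),P.mean(0))
    h=roi&(C[...,2]>.092);H=C[h];print("head",h.sum(),H.min(0),H.max(0),H.mean(0),np.median(H[:,2]))
    v,u=np.nonzero(h);print(u.mean(),v.mean(),plane(n,u.mean(),v.mean(),.104))
    k=roi&(C[...,2]>.025)&(C[...,2]<.06)&(np.arange(384)[:,None]>203);K=C[k]
    if len(K):print("knob",k.sum(),K.min(0),K.max(0),np.median(K,0))
    # edges of lid via grey mask
    cnt=max(cv2.findContours(lid.astype(np.uint8),0,1)[0],key=cv2.contourArea)
    q=cv2.boxPoints(cv2.minAreaRect(cnt));print([plane(n,a,b,.07)[:2].round(4).tolist() for a,b in q])
    print("table",np.median(C[240:255,190:240,2]))
E
```

```text
top lid ((618.4549560546875, 14.86031723022461), (135.4307403564453, 151.16831970214844), 88.79874420166016) 0.06968432058355245 [0.61710241 0.01484988 0.06969045]
head 111 [0.6252923  0.00176889 0.09390237] [0.65048465 0.02715558 0.10724201] [0.63752677 0.01388213 0.10255818] 0.10281067950375689
220.66666666666666 163.5855855855856 [0.63731236 0.0137764  0.104     ]
knob 185 [ 0.5047448  -0.08384708  0.02542066] [0.54560642 0.07415191 0.05953387] [0.52654369 0.01334927 0.0447601 ]
[[0.6959, 0.0807], [0.6919, -0.0544], [0.5401, -0.05], [0.5441, 0.0833]]
table -0.0003314198326471729
side lid ((618.45654296875, 16.043716430664062), (136.85311889648438, 154.7836456298828), 89.83126068115234) 0.069484886228186 [0.61170903 0.01551837 0.06949921]
head 102 [0.62381171 0.00299484 0.0926031 ] [0.64919446 0.02787213 0.10659312] [0.63556979 0.01530988 0.1013979 ] 0.10225413955605739
222.90196078431373 153.7941176470588 [0.63350058 0.01501708 0.104     ]
knob 172 [ 0.50227613 -0.08863535  0.02537886] [0.54502089 0.028337   0.04906383] [0.51646339 0.01101036 0.03737029]
[[0.5395, 0.0834], [0.6984, 0.0932], [0.6919, -0.053], [0.5345, -0.051]]
table -0.0005581882570115382
```

>>> apply_moves([
  [[-23.7, -13, 3], [0, 0, 0]],
  [[-23.7, -13, 3], [0, 0, 0]],
  [[-23.7, -13, 3], [0, 0, 0]],
  [[-23.7, -13, 3], [0, 0, 0]],
  [[-23.7, -13, 3], [0, 0, 0]],
  [[-23.7, -13, 3], [0, 0, 0]],
  [[-23.7, -13, 3], [0, 0, 0]],
  [[-23.7, -13, 3], [0, 0, 0]],
  [[-23.7, -13, 3], [0, 0, 0]],
  [[-23.7, -13, 3], [0, 0, 0]],
  [[-23.7, -13, 3], [0, 0, 0]],
  [[-23.7, -13, 3], [0, 0, 0]],
], claw=1)

```text
t: 1.1
tool_pos: [0.4485, 0.2767, 0.3682]
orientation: [-0.694, -3.063, 0.001]
force: [0.3, -0.4, 0.7]
opening: 0.0932
gripper_force: 0.0
```

>>> apply_moves([
  [[-23.7, -13, 3], [0, 0, 0]],
  [[-23.7, -13, 3], [0, 0, 0]],
  [[-23.7, -13, 3], [0, 0, 0]],
  [[-23.7, -13, 3], [0, 0, 0]],
  [[-23.7, -13, 3], [0, 0, 0]],
  [[-23.7, -13, 3], [0, 0, 0]],
  [[-23.7, -13, 3], [0, 0, 0]],
  [[-23.7, -13, 3], [0, 0, 0]],
  [[-23.7, -13, 3], [0, 0, 0]],
  [[-23.7, -13, 3], [0, 0, 0]],
  [[-23.7, -13, 3], [0, 0, 0]],
  [[-23.7, -13, 3], [0, 0, 0]],
])

```text
t: 2.1
tool_pos: [0.6378, 0.0134, 0.3319]
orientation: [-0.694, -3.063, 0.0]
force: [-0.1, -0.2, -0.6]
opening: 0.0926
gripper_force: 0.0
```

>>> apply_moves([
  [[0, 0, 0], [0, 0, 0.12]],
  [[0, 0, 0], [0, 0, 0.12]],
  [[0, 0, 0], [0, 0, 0.12]],
  [[0, 0, 0], [0, 0, 0.12]],
  [[0, 0, 0], [0, 0, 0.12]],
  [[0, 0, 0], [0, 0, 0.12]],
  [[0, 0, 0], [0, 0, 0.12]],
  [[0, 0, 0], [0, 0, 0.12]],
  [[0, 0, 0], [0, 0, 0.12]],
  [[0, 0, 0], [0, 0, 0.12]],
  [[0, 0, 0], [0, 0, 0.12]],
  [[0, 0, 0], [0, 0, 0.12]],
])

```text
t: 3.1
tool_pos: [0.6372, 0.0146, 0.3321]
orientation: [-2.547, -1.838, 0.001]
force: [0.6, -0.0, -0.1]
opening: 0.0928
gripper_force: 0.0
```

>>> apply_moves([
  [[0, 0, 0], [0, 0, 0.12]],
  [[0, 0, 0], [0, 0, 0.12]],
  [[0, 0, 0], [0, 0, 0.12]],
  [[0, 0, 0], [0, 0, 0.12]],
  [[0, 0, 0], [0, 0, 0.12]],
  [[0, 0, 0], [0, 0, 0.12]],
  [[0, 0, 0], [0, 0, 0.12]],
  [[0, 0, 0], [0, 0, 0.12]],
  [[0, 0, 0], [0, 0, 0.12]],
  [[0, 0, 0], [0, 0, 0.12]],
  [[0, 0, 0], [0, 0, 0.12]],
  [[0, 0, 0], [0, 0, 0.12]],
])

```text
t: 4.1
tool_pos: [0.6372, 0.0146, 0.3321]
orientation: [3.127, -0.298, -0.002]
force: [-0.4, -0.2, 0.2]
opening: 0.093
gripper_force: 0.0
```

```bash
python3 - <<'E'
from h import *
s=robot.read_state();print(s["t"],s["q"].round(3),s["tool_pos"],R.from_rotvec(s["orientation"]).as_matrix().round(3),s["force"],s["wrist_torque"])
p,d=robot.read_camera("side");cv2.imwrite("pics/s1.png",cv2.resize(p[60:260,120:340],None,fx=2.7,fy=2.7))
E
```

```text
4.1 [-0.057  0.272  1.461  0.     1.41   1.703] [0.63717168 0.01461949 0.33206298] [[ 0.982 -0.189 -0.001]
 [-0.189 -0.982  0.   ]
 [-0.001  0.    -1.   ]] [-0.42816453 -0.20453562  0.22037572] [ 0.02364703  0.2124808  -0.08590515]
```

View pics/s1.png

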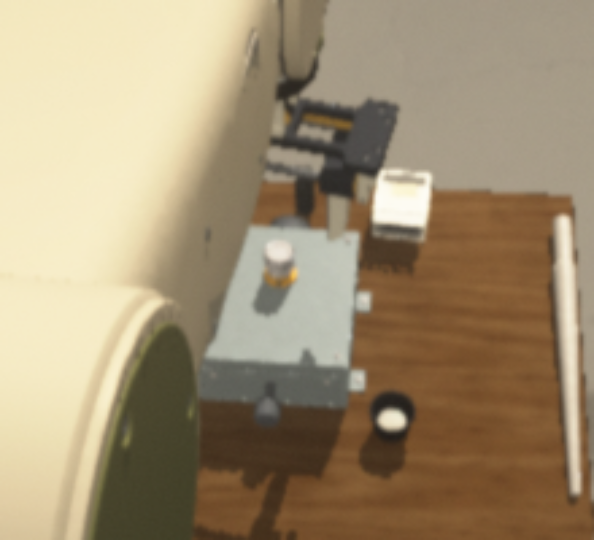

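Unoccluded view: the screw head at crop (279,258) matches the first measurement, and the fingers are centred over it. I go on to the far end of joint 6 and descend.

>>> apply_moves([
  [[0, 0, 5], [0, 0, 0.115]],
  [[0, 0, 5], [0, 0, 0.115]],
  [[0, 0, 5], [0, 0, 0.115]],
  [[0, 0, 5], [0, 0, 0.115]],
  [[0, 0, 5], [0, 0, 0.115]],
  [[0, 0, 5], [0, 0, 0.115]],
  [[0, 0, 5], [0, 0, 0.115]],
  [[0, 0, 8], [0, 0, 0]],
  [[0, 0, 8], [0, 0, 0]],
  [[0, 0, 8], [0, 0, 0]],
  [[0, 0, 7], [0, 0, 0]],
  [[0, 0, 4], [0, 0, 0]],
])

```text
t: 5.15
tool_pos: [0.6369, 0.0146, 0.261]
orientation: [2.766, -1.488, -0.003]
force: [0.4, 0.6, 0.1]
opening: 0.093
gripper_force: 0.0
```

>>> apply_moves([
  [[0, 0, 0], [0, 0, 0]],
  [[0, 0, 0], [0, 0, 0]],
  [[0, 0, 0], [0, 0, 0]],
  [[0, 0, 0], [0, 0, 0]],
  [[0, 0, 0], [0, 0, 0]],
  [[0, 0, 0], [0, 0, 0]],
  [[0, 0, 0], [0, 0, 0]],
  [[0, 0, 0], [0, 0, 0]],
], claw=0.2, newtons=5)

```text
t: 5.82
tool_pos: [0.6374, 0.0146, 0.2629]
orientation: [-2.765, 1.491, -0.0]
force: [0.6, 0.3, -0.4]
opening: 0.0443
gripper_force: 0.0
```

```bash
cat > st.py <<'E'
from h import *
s=robot.read_state();M=R.from_rotvec(s["orientation"]).as_matrix()
print(round(s["t"],2),s["q"].round(3),s["tool_pos"].round(4),"F",s["force"].round(1),"Ftool",(M.T@s["force"]).round(1),"T",s["wrist_torque"].round(3),"open",round(s["opening"],4),s["gripper_force"]);print(M.round(3).tolist())
E
python3 st.py
```

```text
5.82 [-0.057  0.334  1.518 -0.     1.29   2.502] [0.6374 0.0146 0.2629] F [ 0.6  0.3 -0.4] Ftool [ 0.1 -0.7  0.4] T [ 0.039  0.097 -0.02 ] open 0.0443 0.0
[[0.549, -0.836, 0.0], [-0.836, -0.549, -0.0], [0.0, -0.0, -1.0]]
```

>>> apply_moves([
  [[0, 0, 0], [0, 0, 0]],
  [[0, 0, 0], [0, 0, 0]],
  [[0, 0, 0], [0, 0, 0]],
  [[0, 0, 0], [0, 0, 0]],
  [[0, 0, 0], [0, 0, 0]],
])

```text
t: 6.23
tool_pos: [0.6376, 0.0148, 0.2628]
orientation: [-2.765, 1.491, -0.001]
force: [1.3, 1.4, -1.1]
opening: 0.0269
gripper_force: 5.0
```

```bash
python3 st.py
```

```text
6.23 [-0.057  0.334  1.518  0.     1.289  2.503] [0.6376 0.0148 0.2628] F [ 1.3  1.4 -1.1] Ftool [-0.4 -1.9  1.1] T [ 0.358 -0.26  -0.009] open 0.0269 4.9999503046274185
[[0.549, -0.836, 0.001], [-0.836, -0.549, 0.0], [0.0, -0.001, -1.0]]
```

>>> apply_moves([
  [[0, 0, 0], [0, 0, 0]],
  [[0, 0, 0], [0, 0, 0]],
  [[0, 0, -1], [0, 0, 0]],
  [[0, 0, -1], [0, 0, 0]],
  [[0, 0, -1], [0, 0, 0]],
  [[0, 0, -1], [0, 0, 0]],
  [[0, 0, -1], [0, 0, 0]],
  [[0, 0, 0], [0, 0, 0]],
], newtons=30)

```text
t: 6.9
tool_pos: [0.6374, 0.0148, 0.2666]
orientation: [-2.765, 1.491, 0.001]
force: [6.2, 3.0, -10.1]
opening: 0.0266
gripper_force: 30.0
```

>>> apply_moves([
  [[0, 0, -1], [0, 0, 0]],
  [[0, 0, -1], [0, 0, 0]],
  [[0, 0, 0], [0, 0, 0]],
  [[0, 0, 0], [0, 0, 0]],
])

```text
t: 7.23
tool_pos: [0.6373, 0.0148, 0.2684]
orientation: [-2.765, 1.491, 0.001]
force: [7.4, 2.2, -11.4]
opening: 0.0267
gripper_force: 30.0
```

```bash
python3 st.py
```

```text
7.23 [-0.057  0.328  1.514  0.     1.3    2.503] [0.6373 0.0148 0.2684] F [  7.4   2.2 -11.4] Ftool [ 2.3 -7.4 11.4] T [ 0.596 -1.357 -0.005] open 0.0267 29.998148381710052
[[0.549, -0.836, -0.0], [-0.836, -0.549, 0.0], [-0.001, 0.0, -1.0]]
```

>>> apply_moves([
  [[0.2, -0.7, -1], [0, 0, 0]],
  [[0, 0, -0.5], [0, 0, 0]],
  [[0, 0, 0], [0, 0, 0]],
  [[0, 0, 0], [0, 0, 0]],
])

```text
t: 7.57
tool_pos: [0.6377, 0.0149, 0.2694]
orientation: [2.765, -1.491, -0.002]
force: [6.5, 1.2, -10.3]
opening: 0.0271
gripper_force: 30.0
```

>>> apply_moves([
  [[0, 0, -1], [0, 0, 0]],
  [[0, 0, 0], [0, 0, 0]],
  [[0, 0, 0], [0, 0, 0]],
])

```text
t: 7.82
tool_pos: [0.6377, 0.0149, 0.2704]
orientation: [2.765, -1.491, -0.003]
force: [6.9, 1.9, -11.4]
opening: 0.0264
gripper_force: 30.0
```

```bash
python3 st.py
```

```text
7.82 [-0.057  0.328  1.511  0.     1.305  2.503] [0.6377 0.0149 0.2704] F [  6.9   1.9 -11.4] Ftool [ 2.2 -6.9 11.4] T [ 0.427 -1.137 -0.01 ] open 0.0264 29.997925758361816
[[0.549, -0.836, -0.002], [-0.836, -0.549, 0.0], [-0.001, 0.001, -1.0]]
```

>>> apply_moves([
  [[0.3, -1, -1], [0, 0, 0]],
  [[0, 0, 0], [0, 0, 0]],
  [[0, 0, 0], [0, 0, 0]],
])

```text
t: 8.07
tool_pos: [0.6383, 0.0151, 0.2711]
orientation: [2.764, -1.491, -0.005]
force: [4.4, 1.2, -17.3]
opening: 0.0266
gripper_force: 30.0
```

>>> apply_moves([
  [[0, 0, -1], [0, 0, 0]],
  [[0, 0, 0], [0, 0, 0]],
  [[0, 0, 0], [0, 0, 0]],
])

```text
t: 8.32
tool_pos: [0.6382, 0.0151, 0.2714]
orientation: [2.764, -1.491, -0.005]
force: [7.0, 0.1, -22.8]
opening: 0.0268
gripper_force: 30.0
```

```bash
python3 st.py
```

```text
8.32 [-0.057  0.329  1.508 -0.     1.309  2.503] [0.6382 0.0151 0.2714] F [  7.    0.1 -22.8] Ftool [ 3.8 -6.  22.8] T [ 0.166 -1.177 -0.027] open 0.0268 29.995528757572174
[[0.549, -0.836, -0.004], [-0.836, -0.549, 0.0], [-0.002, 0.003, -1.0]]
```

>>> apply_moves([
  [[0, 0, 0.2], [0, 0, -0.1]],
  [[0, 0, 0], [0, 0, -0.1]],
  [[0, 0, 0], [0, 0, -0.1]],
  [[0, 0, 0], [0, 0, -0.1]],
])

```text
t: 8.65
tool_pos: [0.6381, 0.015, 0.2714]
orientation: [3.007, -0.905, -0.006]
force: [3.7, -1.0, -20.0]
opening: 0.0266
gripper_force: 30.0
```

```bash
python3 st.py
```

```text
8.65 [-0.057  0.329  1.508 -0.     1.309  2.099] [0.6381 0.015  0.2714] F [  3.7  -1.  -20. ] Ftool [ 3.7 -1.3 20. ] T [-0.053 -0.714 -0.03 ] open 0.0266 29.9952033162117
[[0.834, -0.552, -0.004], [-0.552, -0.834, -0.0], [-0.003, 0.002, -1.0]]
```

>>> apply_moves([
  [[0, 0, 0], [0, 0, -0.1]],
  [[0, 0, 0], [0, 0, -0.1]],
  [[0, 0, 0], [0, 0, -0.1]],
  [[0, 0, 0], [0, 0, -0.1]],
])

```text
t: 8.98
tool_pos: [0.6381, 0.0148, 0.2717]
orientation: [3.127, -0.289, -0.006]
force: [3.5, -1.0, -19.0]
opening: 0.0267
gripper_force: 30.0
```

>>> apply_moves([
  [[0, 0, 0], [0, 0, -0.1]],
  [[0, 0, 0], [0, 0, -0.1]],
  [[0, 0, 0], [0, 0, -0.1]],
  [[0, 0, 0], [0, 0, -0.1]],
])

```text
t: 9.32
tool_pos: [0.6382, 0.0146, 0.2723]
orientation: [3.123, 0.338, -0.006]
force: [2.2, -3.2, -14.9]
opening: 0.0266
gripper_force: 30.0
```

```bash
python3 st.py
```

```text
9.32 [-5.700e-02  3.280e-01  1.507e+00 -1.000e-03  1.310e+00  1.299e+00] [0.6382 0.0146 0.2723] F [  2.2  -3.2 -14.9] Ftool [ 1.5  3.6 14.9] T [-0.563 -0.418 -0.055] open 0.0266 29.996424615383148
[[0.977, 0.214, -0.003], [0.214, -0.977, -0.001], [-0.004, 0.0, -1.0]]
```

>>> apply_moves([
  [[0, 0, -0.6], [0, 0, -0.1]],
  [[0, 0, -0.25], [0, 0, -0.1]],
  [[0, 0, -0.2], [0, 0, -0.1]],
  [[0, 0, -0.2], [0, 0, -0.1]],
])

```text
t: 9.65
tool_pos: [0.6383, 0.0144, 0.2733]
orientation: [2.994, 0.951, -0.005]
force: [3.3, -2.7, -19.6]
opening: 0.0263
gripper_force: 30.0
```

```bash
python3 st.py
```

```text
9.65 [-5.700e-02  3.270e-01  1.506e+00 -1.000e-03  1.312e+00  8.990e-01] [0.6383 0.0144 0.2733] F [  3.3  -2.7 -19.6] Ftool [ 1.3  4.1 19.6] T [-0.765 -0.857 -0.061] open 0.0263 29.99567002058029
[[0.817, 0.577, -0.003], [0.577, -0.817, -0.001], [-0.003, -0.001, -1.0]]
```

>>> apply_moves([
  [[0, 0, -0.2], [0, 0, -0.1]],
  [[0, 0, -0.2], [0, 0, -0.1]],
  [[0, 0, -0.2], [0, 0, -0.1]],
  [[0, 0, -0.2], [0, 0, -0.1]],
])

```text
t: 9.98
tool_pos: [0.6384, 0.0144, 0.2742]
orientation: [-2.745, -1.527, 0.005]
force: [5.1, -3.2, -20.4]
opening: 0.0267
gripper_force: 30.0
```

```bash
python3 st.py
```

```text
9.98 [-0.057  0.326  1.505 -0.002  1.313  0.499] [0.6384 0.0144 0.2742] F [  5.1  -3.2 -20.4] Ftool [ 0.   6.1 20.4] T [-0.744 -1.183 -0.015] open 0.0267 29.99588906764984
[[0.527, 0.85, -0.003], [0.85, -0.527, -0.001], [-0.002, -0.002, -1.0]]
```

>>> apply_moves([
  [[0, 0.4, -0.2], [0, 0, -0.1]],
  [[0, 0, -0.2], [0, 0, -0.1]],
  [[0, 0, -0.2], [0, 0, -0.1]],
])

```text
t: 10.23
tool_pos: [0.6387, 0.0143, 0.2749]
orientation: [-2.486, -1.92, 0.004]
force: [4.3, -2.1, -19.6]
opening: 0.0263
gripper_force: 30.0
```

```bash
python3 st.py
```

```text
10.23 [-5.700e-02  3.260e-01  1.504e+00 -1.000e-03  1.314e+00  1.980e-01] [0.6387 0.0143 0.2749] F [  4.3  -2.1 -19.6] Ftool [-0.9  4.8 19.6] T [-0.511 -1.069 -0.077] open 0.0263 29.99584525823593
[[0.253, 0.968, -0.003], [0.968, -0.253, -0.001], [-0.002, -0.002, -1.0]]
```

>>> apply_moves([
  [[0, 0.2, -0.2], [0, 0, -0.1]],
  [[0, 0, -0.2], [0, 0, -0.1]],
  [[0, 0, -0.2], [0, 0, -0.1]],
  [[0, 0, -0.2], [0, 0, -0.1]],
])

```text
t: 10.57
tool_pos: [0.639, 0.0144, 0.2757]
orientation: [-2.054, -2.375, 0.003]
force: [4.1, -1.4, -17.9]
opening: 0.0266
gripper_force: 30.0
```

>>> apply_moves([
  [[0, 0, -0.2], [0, 0, -0.1]],
  [[0, 0, -0.2], [0, 0, -0.1]],
  [[0, 0, -0.2], [0, 0, -0.1]],
])

```text
t: 10.82
tool_pos: [0.639, 0.0145, 0.2764]
orientation: [-1.676, -2.655, 0.003]
force: [5.2, -1.4, -18.5]
opening: 0.0262
gripper_force: 30.0
```

```bash
python3 st.py
```

```text
10.82 [-5.700e-02  3.250e-01  1.502e+00 -1.000e-03  1.316e+00 -5.020e-01] [0.639  0.0145 0.2764] F [  5.2  -1.4 -18.5] Ftool [-3.5  4.1 18.5] T [-0.094 -1.119 -0.039] open 0.0262 29.995392858982086
[[-0.43, 0.903, -0.002], [0.903, 0.43, -0.0], [0.001, -0.002, -1.0]]
```

>>> apply_moves([
  [[0, 0.2, -0.1], [0, 0, -0.1]],
  [[0, 0, -0.1], [0, 0, -0.1]],
  [[0, 0, -0.2], [0, 0, -0.05]],
  [[0, 0, 0], [0, 0, 0]],
])

```text
t: 11.15
tool_pos: [0.6391, 0.0146, 0.2769]
orientation: [-1.335, -2.841, 0.002]
force: [3.7, -1.5, -17.7]
opening: 0.0264
gripper_force: 30.0
```

```bash
cat > tq.py <<'E'
from h import *
T=[]
for i in range(4):
    robot.read_camera("top");s=robot.read_state();T.append([s["wrist_torque"][2],s["joint_torque"][5],s["force"][2]])
print(round(s["t"],2),"q6",s["q"][5].round(3),s["tool_pos"].round(4),np.mean(T,0).round(3),np.std(T,0).round(3),s["opening"])
E
python3 tq.py
```

```text
11.35 q6 -0.745 [0.6391 0.0147 0.277 ] [  0.067  -0.246 -20.495] [0.025 0.322 0.993] 0.026403787181206742
```

>>> apply_moves([
  [[0, 0, -0.1], [0, 0, -0.04]],
  [[0, 0, -0.1], [0, 0, -0.04]],
])

```text
t: 11.52
tool_pos: [0.6391, 0.0147, 0.2772]
orientation: [-1.223, -2.891, 0.002]
force: [2.9, -2.5, -22.8]
opening: 0.0263
gripper_force: 30.0
```

```bash
python3 tq.py
```

```text
11.72 q6 -0.825 [0.6392 0.0148 0.2774] [  0.048  -0.104 -24.106] [0.02  0.585 1.192] 0.0268170648165389
```

>>> apply_moves([
  [[0, 0, -0.1], [0, 0, -0.04]],
  [[0, 0, -0.1], [0, 0, -0.04]],
])

```text
t: 11.88
tool_pos: [0.6392, 0.0148, 0.2775]
orientation: [-1.108, -2.937, 0.002]
force: [2.3, -3.7, -25.4]
opening: 0.0264
gripper_force: 30.0
```

```bash
python3 tq.py
```

```text
12.08 q6 -0.905 [0.6392 0.0148 0.2776] [  0.064  -0.061 -25.403] [0.037 0.496 0.447] 0.026237322547694328
```

>>> apply_moves([
  [[0, 0, 0.5], [0, 0, -0.03]],
  [[0, 0, 0.5], [0, 0, -0.03]],
])

```text
t: 12.25
tool_pos: [0.6393, 0.0148, 0.2774]
orientation: [-1.02, -2.97, 0.001]
force: [-0.1, -3.1, -18.3]
opening: 0.0263
gripper_force: 30.0
```

```bash
python3 tq.py
```

```text
12.45 q6 -0.965 [0.6393 0.0148 0.2775] [  0.051  -0.091 -20.192] [0.031 0.429 0.366] 0.026820033933374853
```

>>> apply_moves([
  [[0, 0, -0.1], [0, 0, -0.04]],
])

```text
t: 12.53
tool_pos: [0.6394, 0.0149, 0.2776]
orientation: [-0.963, -2.989, 0.001]
force: [-0.8, -3.1, -20.4]
opening: 0.0264
gripper_force: 30.0
```

```bash
python3 tq.py
```

```text
12.73 q6 -1.005 [0.6394 0.0148 0.2776] [  0.039   0.028 -20.572] [0.029 0.69  0.36 ] 0.026333310497517283
```

>>> apply_moves([
  [[0, 0, 0.3], [0, 0, -0.03]],
  [[0, 0, 0], [0, 0, -0.03]],
])

```text
t: 12.9
tool_pos: [0.6395, 0.0149, 0.2776]
orientation: [-0.87, -3.018, 0.001]
force: [-2.7, -3.7, -18.8]
opening: 0.0266
gripper_force: 30.0
```

```bash
python3 st.py|head -1; python3 tq.py
```

```text
12.9 [-0.057  0.325  1.501 -0.     1.317 -1.066] [0.6395 0.0149 0.2776] F [ -2.7  -3.7 -18.8] Ftool [ 0.3 -4.6 18.8] T [-0.658  0.425 -0.076] open 0.0266 29.99655693769455
13.1 q6 -1.065 [0.6395 0.0149 0.2776] [ 4.0000e-03 -8.7000e-02 -1.8526e+01] [0.046 0.431 0.653] 0.0261973738129251
```

>>> apply_moves([
  [[0, 0, -0.1], [0, 0, -0.04]],
])

```text
t: 13.18
tool_pos: [0.6396, 0.0149, 0.2777]
orientation: [-0.812, -3.034, 0.001]
force: [-2.5, -4.3, -18.9]
opening: 0.0268
gripper_force: 30.0
```

```bash
 python3 st.py|head -1;python3 tq.py
```

```text
13.18 [-0.057  0.325  1.5   -0.     1.317 -1.104] [0.6396 0.0149 0.2777] F [ -2.5  -4.3 -18.9] Ftool [-0.  -4.9 18.9] T [-0.724  0.592 -0.032] open 0.0268 29.9969020485878
13.38 q6 -1.105 [0.6396 0.0149 0.2777] [  0.072   0.059 -18.173] [0.029 0.617 0.179] 0.02614937953314464
```

>>> apply_moves([
  [[0, 0, -0.1], [0, 0, -0.04]],
])

```text
t: 13.47
tool_pos: [0.6396, 0.0149, 0.2778]
orientation: [-0.751, -3.05, 0.001]
force: [-4.1, -3.2, -19.1]
opening: 0.0262
gripper_force: 30.0
```

```bash
 python3 st.py|head -1;python3 tq.py
```

```text
13.47 [-0.057  0.325  1.5   -0.     1.317 -1.145] [0.6396 0.0149 0.2778] F [ -4.1  -3.2 -19.1] Ftool [ 2.1 -4.7 19.1] T [-0.729  0.577 -0.102] open 0.0262 29.99700665473938
13.67 q6 -1.145 [0.6396 0.0149 0.2778] [  0.035   0.037 -18.805] [0.039 0.624 0.208] 0.026360444445769515
```

>>> apply_moves([
  [[0, 0, -0.1], [0, 0, -0.04]],
])

```text
t: 13.75
tool_pos: [0.6396, 0.0149, 0.2778]
orientation: [-0.69, -3.064, 0.0]
force: [-3.6, -4.1, -18.8]
opening: 0.0264
gripper_force: 30.0
```

```bash
python3 st.py|head -1; python3 tq.py
```

```text
13.75 [-0.057  0.325  1.5   -0.     1.317 -1.184] [0.6396 0.0149 0.2778] F [ -3.6  -4.1 -18.8] Ftool [ 1.5 -5.2 18.8] T [-0.703  0.597 -0.023] open 0.0264 29.997243583202362
13.95 q6 -1.185 [0.6396 0.0149 0.2779] [  0.026   0.045 -18.248] [0.07  0.616 0.583] 0.02643445974203563
```

>>> apply_moves([
  [[0, 0, -0.1], [0, 0, -0.04]],
])

```text
t: 14.03
tool_pos: [0.6396, 0.0149, 0.278]
orientation: [-0.629, -3.077, 0.0]
force: [-3.0, -3.2, -19.2]
opening: 0.0268
gripper_force: 30.0
```

```bash
 python3 st.py|head -1;python3 tq.py
```

```text
14.03 [-0.057  0.324  1.5   -0.     1.318 -1.224] [0.6396 0.0149 0.278 ] F [ -3.   -3.2 -19.2] Ftool [ 1.5 -4.1 19.2] T [-0.738  0.583 -0.109] open 0.0268 29.996921718120575
14.23 q6 -1.225 [0.6396 0.0149 0.278 ] [  0.032   0.041 -18.85 ] [0.034 0.624 0.595] 0.026204704685549817
```

>>> apply_moves([
  [[0, 0, -0.1], [0, 0, -0.04]],
])

```text
t: 14.32
tool_pos: [0.6396, 0.0149, 0.278]
orientation: [-0.568, -3.089, 0.0]
force: [-3.5, -3.4, -18.0]
opening: 0.0266
gripper_force: 30.0
```

```bash
 python3 st.py|head -1;python3 tq.py
```

```text
14.32 [-0.057  0.324  1.5   -0.     1.318 -1.264] [0.6396 0.0149 0.278 ] F [ -3.5  -3.4 -18. ] Ftool [ 2.1 -4.4 18. ] T [-0.727  0.644 -0.037] open 0.0266 29.996992349624634
14.52 q6 -1.265 [0.6396 0.0149 0.2781] [ 1.8000e-02  4.4000e-02 -1.8893e+01] [0.054 0.641 0.139] 0.02675147925913633
```

>>> apply_moves([
  [[0, 0, -0.05], [0, 0, -0.035]],
])

```text
t: 14.6
tool_pos: [0.6396, 0.0149, 0.2781]
orientation: [-0.514, -3.099, 0.0]
force: [-2.8, -3.2, -19.3]
opening: 0.0259
gripper_force: 30.0
```

```bash
python3 st.py|head -1; python3 tq.py
```

```text
14.6 [-0.057  0.324  1.5   -0.     1.318 -1.299] [0.6396 0.0149 0.2781] F [ -2.8  -3.2 -19.3] Ftool [ 1.6 -4.  19.3] T [-0.766  0.611 -0.054] open 0.0259 29.996588230133057
14.8 q6 -1.3 [0.6396 0.0149 0.2782] [  0.02    0.045 -19.193] [0.032 0.536 0.303] 0.026602959520358172
```

>>> apply_moves([
  [[0, 0, -0.05], [0, 0, -0.035]],
])

```text
t: 14.88
tool_pos: [0.6396, 0.0149, 0.2782]
orientation: [-0.459, -3.107, 0.0]
force: [-3.9, -3.6, -17.9]
opening: 0.0265
gripper_force: 30.0
```

```bash
 python3 st.py|head -1;python3 tq.py
```

```text
14.88 [-0.057  0.324  1.5   -0.     1.318 -1.334] [0.6396 0.0149 0.2782] F [ -3.9  -3.6 -17.9] Ftool [ 2.7 -4.6 17.9] T [-0.623  0.657 -0.048] open 0.0265 29.99701827764511
15.08 q6 -1.335 [0.6396 0.015  0.2782] [-8.0000e-03  4.2000e-02 -1.8727e+01] [0.042 0.536 0.466] 0.02647871278704033
```

>>> apply_moves([
  [[0, 0, -0.05], [0, 0, -0.03]],
])

```text
t: 15.17
tool_pos: [0.6396, 0.015, 0.2783]
orientation: [-0.412, -3.114, 0.0]
force: [-3.2, -3.4, -17.9]
opening: 0.0268
gripper_force: 30.0
```

```bash
python3 st.py|head -1; python3 tq.py
```

```text
15.17 [-0.057  0.324  1.5   -0.     1.318 -1.364] [0.6396 0.015  0.2783] F [ -3.2  -3.4 -17.9] Ftool [ 2.1 -4.1 17.9] T [-0.674  0.629 -0.036] open 0.0268 29.996725916862488
15.37 q6 -1.365 [0.6396 0.015  0.2783] [  0.031   0.034 -18.176] [0.058 0.459 0.083] 0.02644418498526411
```

>>> apply_moves([
  [[0, 0, -0.05], [0, 0, -0.03]],
])

```text
t: 15.45
tool_pos: [0.6396, 0.015, 0.2783]
orientation: [-0.365, -3.12, 0.0]
force: [-3.2, -3.0, -18.3]
opening: 0.0264
gripper_force: 30.0
```

```bash
 python3 st.py|head -1;python3 tq.py
```

```text
15.45 [-0.057  0.324  1.5   -0.     1.318 -1.394] [0.6396 0.015  0.2783] F [ -3.2  -3.  -18.3] Ftool [ 2.5 -3.6 18.3] T [-0.668  0.685 -0.049] open 0.0264 29.996736645698547
15.65 q6 -1.395 [0.6396 0.015  0.2784] [  0.024   0.03  -18.9  ] [0.026 0.463 0.214] 0.026206489352781755
```

>>> apply_moves([
  [[0, 0, -0.05], [0, 0, -0.03]],
])

```text
t: 15.73
tool_pos: [0.6396, 0.015, 0.2784]
orientation: [-0.319, -3.125, -0.0]
force: [-3.1, -3.0, -18.9]
opening: 0.0264
gripper_force: 30.0
```

```bash
python3 st.py|head -1; python3 tq.py
```

```text
15.73 [-0.057  0.324  1.5    0.     1.318 -1.424] [0.6396 0.015  0.2784] F [ -3.1  -3.  -18.9] Ftool [ 2.4 -3.6 18.9] T [-0.612  0.686 -0.1  ] open 0.0264 29.9970281124115
15.93 q6 -1.425 [0.6397 0.015  0.2784] [ 1.7000e-02  3.2000e-02 -1.8899e+01] [0.035 0.463 0.335] 0.02615024600817154
```

>>> apply_moves([
  [[0, 0, -0.05], [0, 0, -0.03]],
])

```text
t: 16.02
tool_pos: [0.6397, 0.015, 0.2784]
orientation: [-0.272, -3.129, -0.0]
force: [-3.4, -3.4, -18.7]
opening: 0.0264
gripper_force: 30.0
```

```bash
 python3 st.py|head -1;python3 tq.py
```

```text
16.02 [-0.057  0.324  1.5    0.     1.318 -1.454] [0.6397 0.015  0.2784] F [ -3.4  -3.4 -18.7] Ftool [ 2.8 -4.  18.7] T [-0.587  0.713 -0.04 ] open 0.0264 29.9967759847641
16.22 q6 -1.455 [0.6397 0.015  0.2785] [  0.029   0.035 -18.146] [0.013 0.458 0.243] 0.02624188673427307
```

>>> apply_moves([
  [[0, 0, -0.05], [0, 0, -0.02]],
])

```text
t: 16.3
tool_pos: [0.6397, 0.015, 0.2785]
orientation: [-0.24, -3.132, -0.0]
force: [-3.1, -2.8, -19.5]
opening: 0.0265
gripper_force: 30.0
```

```bash
 python3 st.py|head -1;python3 tq.py
```

```text
16.3 [-0.057  0.324  1.5    0.     1.318 -1.475] [0.6397 0.015  0.2785] F [ -3.1  -2.8 -19.5] Ftool [ 2.6 -3.3 19.5] T [-0.559  0.682 -0.051] open 0.0265 29.996785819530487
16.5 q6 -1.476 [0.6397 0.015  0.2785] [-1.4000e-02  4.5000e-02 -1.8783e+01] [0.036 0.334 0.598] 0.0263872256160626
```

>>> apply_moves([
  [[0, 0, 0], [0, 0, -0.03]],
])

```text
t: 16.58
tool_pos: [0.6397, 0.015, 0.2785]
orientation: [-0.192, -3.135, -0.0]
force: [-4.5, -4.2, -17.6]
opening: 0.0262
gripper_force: 30.0
```

```bash
python3 st.py|head -1; python3 tq.py
```

```text
16.58 [-0.057  0.324  1.5    0.     1.318 -1.505] [0.6397 0.015  0.2785] F [ -4.5  -4.2 -17.6] Ftool [ 3.9 -4.7 17.6] T [-0.539  0.733 -0.04 ] open 0.0262 29.9969619512558
16.78 q6 -1.506 [0.6397 0.015  0.2785] [  0.022   0.03  -17.923] [0.031 0.455 0.521] 0.02642153623688807
```

>>> apply_moves([
  [[0, 0, 0], [0, 0, -0.03]],
])

```text
t: 16.87
tool_pos: [0.6397, 0.015, 0.2786]
orientation: [-0.145, -3.138, -0.0]
force: [-4.6, -3.4, -17.8]
opening: 0.0264
gripper_force: 30.0
```

```bash
 python3 st.py|head -1;python3 tq.py
```

```text
16.87 [-0.057  0.324  1.5    0.     1.318 -1.535] [0.6397 0.015  0.2786] F [ -4.6  -3.4 -17.8] Ftool [ 4.2 -3.8 17.8] T [-0.515  0.72  -0.063] open 0.0264 29.996729493141174
17.07 q6 -1.536 [0.6397 0.015  0.2786] [  0.023   0.033 -17.753] [0.055 0.455 0.101] 0.02624152414569736
```

>>> apply_moves([
  [[0, 0, 0], [0, 0, -0.03]],
])

```text
t: 17.15
tool_pos: [0.6397, 0.015, 0.2786]
orientation: [-0.098, -3.14, -0.0]
force: [-4.0, -2.9, -18.1]
opening: 0.0264
gripper_force: 30.0
```

```bash
 python3 st.py|head -1;python3 tq.py
```

```text
17.15 [-0.057  0.324  1.5    0.     1.318 -1.565] [0.6397 0.015  0.2786] F [ -4.   -2.9 -18.1] Ftool [ 3.8 -3.1 18.1] T [-0.528  0.798 -0.052] open 0.0264 29.997031688690186
17.35 q6 -1.566 [0.6397 0.015  0.2787] [  0.032   0.031 -17.853] [0.041 0.454 0.275] 0.026448303889747216
```

>>> apply_moves([
  [[0, 0, -0.05], [0, 0, -0.035]],
])

```text
t: 17.43
tool_pos: [0.6397, 0.0151, 0.2787]
orientation: [-0.043, -3.141, -0.0]
force: [-4.3, -2.1, -17.9]
opening: 0.0264
gripper_force: 30.0
```

```bash
python3 tq.py
```

```text
17.63 q6 -1.601 [0.6397 0.015  0.2787] [  0.03    0.026 -17.38 ] [0.023 0.533 0.473] 0.026619686173930283
```

>>> apply_moves([
  [[0, 0, -0.05], [0, 0, -0.035]],
])

```text
t: 17.72
tool_pos: [0.6397, 0.0151, 0.2788]
orientation: [0.012, -3.141, -0.0]
force: [-3.9, -2.5, -17.5]
opening: 0.0263
gripper_force: 30.0
```

```bash
 python3 tq.py
```

```text
17.92 q6 -1.636 [0.6397 0.0151 0.2787] [ 3.0000e-03 -9.0000e-03 -1.7921e+01] [0.033 0.532 0.423] 0.0264709597595345
```

>>> apply_moves([
  [[0, 0, -0.05], [0, 0, -0.03]],
])

```text
t: 18.0
tool_pos: [0.6397, 0.0151, 0.2788]
orientation: [0.059, -3.141, -0.0]
force: [-4.5, -3.5, -18.2]
opening: 0.0266
gripper_force: 30.0
```

```bash
python3 st.py|head -1;python3 tq.py
```

```text
18.0 [-0.057  0.324  1.5    0.     1.319 -1.665] [0.6397 0.0151 0.2788] F [ -4.5  -3.5 -18.2] Ftool [ 4.6 -3.3 18.2] T [-0.493  0.793 -0.142] open 0.0266 29.996950328350067
18.2 q6 -1.665 [0.6397 0.015  0.2788] [ -0.096  -0.065 -17.696] [0.034 0.507 0.41 ] 0.025981444384291567
```

>>> apply_moves([
  [[0, 0, 0], [0, 0, -0.012]],
])

```text
t: 18.28
tool_pos: [0.6397, 0.015, 0.2788]
orientation: [0.078, -3.14, -0.0]
force: [-4.1, -2.5, -17.5]
opening: 0.0266
gripper_force: 30.0
```

```bash
python3 st.py|head -1;python3 tq.py
```

```text
18.28 [-0.057  0.324  1.5    0.     1.319 -1.677] [0.6397 0.015  0.2788] F [ -4.1  -2.5 -17.5] Ftool [ 4.2 -2.3 17.5] T [-0.47   0.783 -0.166] open 0.0266 29.996742010116577
18.48 q6 -1.677 [0.6397 0.0151 0.2787] [ -0.105  -0.116 -17.673] [0.029 0.175 0.158] 0.026275403893490912
```

>>> apply_moves([
  [[0, 0, 0.5], [0, 0, 0]],
  [[0, 0, 0], [0, 0, 0]],
])

```text
t: 18.65
tool_pos: [0.6398, 0.0151, 0.2786]
orientation: [-0.078, 3.141, 0.0]
force: [-4.3, -3.0, -15.4]
opening: 0.0266
gripper_force: 30.0
```

>>> apply_moves([
  [[0, 0, 0], [0, 0, 0]],
  [[0, 0, 0], [0, 0, 0]],
  [[0, 0, 0], [0, 0, 0]],
  [[0, 0, 0], [0, 0, 0]],
  [[0, 0, 0], [0, 0, 0]],
  [[0, 0, 0], [0, 0, 0]],
], claw=0.65)

```text
t: 19.15
tool_pos: [0.6403, 0.0151, 0.2794]
orientation: [-0.08, 3.138, -0.0]
force: [0.3, -0.7, -0.1]
opening: 0.0593
gripper_force: 0.0
```

>>> apply_moves([
  [[0, 0, -10], [0, 0, 0]],
  [[0, 0, -20], [0, 0, 0]],
  [[0, 0, -20], [0, 0, 0]],
  [[0, 0, -20], [0, 0, 0]],
  [[0, 0, 0], [0, 0, 0]],
])

```text
t: 19.57
tool_pos: [0.6411, 0.0149, 0.3545]
orientation: [-0.08, 3.132, -0.001]
force: [1.2, -0.1, 1.0]
opening: 0.0605
gripper_force: 0.0
```

```bash
python3 st.py
python3 - <<'E'
from h import *
for n in("top","side"):
    p,D=robot.read_camera(n);C=cloud(n,D);cv2.imwrite(f"pics/{n}2.png",cv2.resize(p[120:240,160:300],None,fx=4,fy=4))
    m=(C[...,2]>.09)&(C[...,2]<.135)&(np.hypot(C[...,0]-.638,C[...,1]-.0145)<.016)
    print(n,m.sum(),C[m].mean(0) if m.any() else 0,np.percentile(C[m][:,2],[5,50,95]) if m.any() else 0)
    k=(C[...,2]>.025)&(C[...,2]<.055)&(abs(C[...,0]-.515)<.016)&(abs(C[...,1]-.015)<.03)
    if k.any():
        K=C[k];print("knob",k.sum(),K.min(0),K.max(0),np.median(K,0))
E
```

```text
19.57 [-0.057  0.263  1.43   0.     1.44  -1.679] [0.6411 0.0149 0.3545] F [ 1.2 -0.1  1. ] Ftool [-1.2 -0.1 -1. ] T [ 0.047  0.061 -0.031] open 0.0605 0.0
[[-0.999, -0.051, 0.008], [-0.051, 0.999, -0.0], [-0.008, -0.001, -1.0]]
top 33 [0.62888418 0.01533701 0.11293275] [0.09799178 0.11586408 0.11930773]
knob 26 [0.50510907 0.02013304 0.03755098] [0.52438608 0.02576934 0.04825138] [0.51468875 0.02279552 0.04362565]
side 139 [0.63414357 0.01511767 0.11162964] [0.09722342 0.11504314 0.11830635]
knob 103 [0.50247061 0.00599871 0.02652443] [0.53073324 0.02845634 0.04996752] [0.50958391 0.01658909 0.04229601]
```

View pics/side2.png

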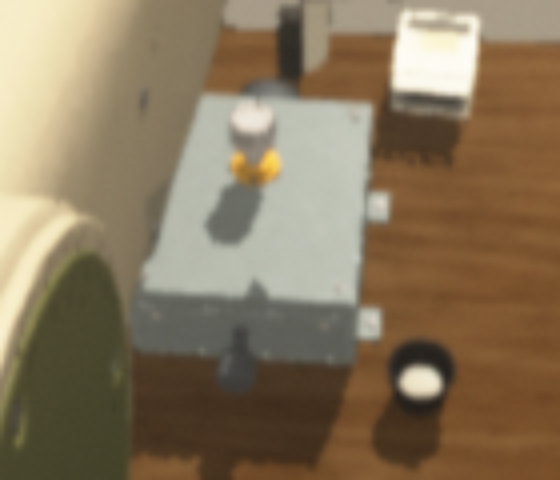

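The side view shows the head standing clear of the brass collar at crop (253,120). It is about 13 mm higher than before and holding by itself. The knob is at (238,365), clear on both sides. Next I move to the knob.

>>> apply_moves([
  [[0, 0, 0], [0, 0, 0.077]],
  [[21, 0, 0], [0, 0, 0]],
  [[21, 0, 0], [0, 0, 0]],
  [[21, 0, 0], [0, 0, 0]],
  [[21, 0, 0], [0, 0, 0]],
  [[21, 0, 0], [0, 0, 0]],
  [[22, 0, 0], [0, 0, 0]],
  [[0, 0, 20], [0, 0, 0]],
  [[0, 0, 20], [0, 0, 0]],
  [[0, 0, 0], [0, 0, 0]],
], claw=0.65, newtons=10)

```text
t: 20.5
tool_pos: [0.5104, 0.0184, 0.303]
orientation: [-0.041, -3.134, -0.001]
force: [-1.0, -0.3, -0.1]
opening: 0.0603
gripper_force: 0.0
```

```bash
python3 st.py
python3 - <<'E'
from h import *
p,D=robot.read_camera("side");cv2.imwrite("pics/s3.png",cv2.resize(p[120:260,160:300],None,fx=4,fy=4))
for uv in((219.5,211.3),):print(plane("side",*uv,.042))
E
```

```text
20.5 [-0.064 -0.035  1.848  0.     1.336 -1.609] [0.5104 0.0184 0.303 ] F [-1.  -0.3 -0.1] Ftool [ 1.  -0.3  0.1] T [0.046 0.011 0.017] open 0.0603 0.0
[[-1.0, 0.026, -0.008], [0.026, 1.0, 0.001], [0.008, 0.0, -1.0]]
[0.51181315 0.0146321  0.042     ]
```

View pics/s3.png

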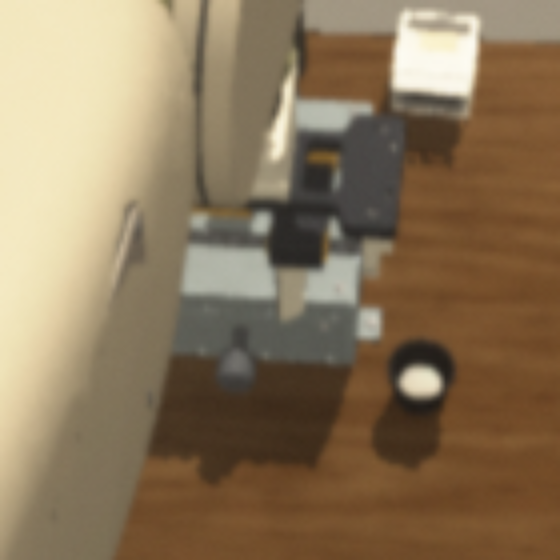

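>>> apply_moves([
  [[-4, -1.9, 15], [0, 0, 0]],
  [[0, 0, 20], [0, 0, 0]],
  [[0, 0, 20], [0, 0, 0]],
  [[0, 0, 20], [0, 0, 0]],
  [[0, 0, 14], [0, 0, 0]],
  [[0, 0, 10], [0, 0, 0]],
  [[0, 0, 0], [0, 0, 0]],
])

```text
t: 21.13
tool_pos: [0.516, 0.0162, 0.2072]
orientation: [-0.041, -3.138, -0.0]
force: [1.2, -0.5, -0.1]
opening: 0.0607
gripper_force: 0.0
```

>>> apply_moves([
  [[0, 0, 0], [0, 0, 0]],
  [[0, 0, 0], [0, 0, 0]],
  [[0, 0, 0], [0, 0, 0]],
  [[0, 0, 0], [0, 0, 0]],
  [[0, 0, 0], [0, 0, 0]],
  [[0, 0, 0], [0, 0, 0]],
  [[0, 0, 0], [0, 0, 0]],
], claw=0.1, newtons=6)

```text
t: 21.72
tool_pos: [0.517, 0.0161, 0.2096]
orientation: [0.04, 3.141, -0.001]
force: [-0.1, -0.3, 2.4]
opening: 0.0226
gripper_force: 6.0
```

```bash
python3 st.py
```

```text
21.72 [-0.068  0.097  1.899 -0.     1.145 -1.613] [0.517  0.0161 0.2096] F [-0.1 -0.3  2.4] Ftool [ 0.1 -0.3 -2.4] T [-0.122  0.025 -0.013] open 0.0226 6.0007400374888675
[[-1.0, 0.026, 0.001], [0.026, 1.0, -0.0], [-0.001, -0.0, -1.0]]
```

>>> apply_moves([
  [[0, 0, 0], [0, 0, 0]],
  [[1, 0, 0], [0, 0, 0]],
  [[1, 0, 0], [0, 0, 0]],
  [[1, 0, 0], [0, 0, 0]],
  [[1, 0, 0], [0, 0, 0]],
  [[0, 0, 0], [0, 0, 0]],
], newtons=15)

```text
t: 22.22
tool_pos: [0.5129, 0.0162, 0.2096]
orientation: [0.041, 3.141, -0.001]
force: [1.4, -3.0, 5.2]
opening: 0.0223
gripper_force: 15.0
```

>>> apply_moves([
  [[4, 0, 0], [0, 0, 0]],
  [[4, 0, 0], [0, 0, 0]],
  [[4, 0, 0], [0, 0, 0]],
  [[4, 0, 0], [0, 0, 0]],
  [[4, 0, 0], [0, 0, 0]],
  [[4, 0, 0], [0, 0, 0]],
  [[4, 0, 0], [0, 0, 0]],
  [[4, 0, 0], [0, 0, 0]],
  [[4, 0, 0], [0, 0, 0]],
  [[4, 0, 0], [0, 0, 0]],
  [[4, 0, 0], [0, 0, 0]],
  [[0, 0, 0], [0, 0, 0]],
])

```text
t: 23.22
tool_pos: [0.4681, 0.017, 0.2095]
orientation: [-0.04, -3.141, 0.002]
force: [-2.1, -7.7, 7.6]
opening: 0.0222
gripper_force: 15.0
```

>>> apply_moves([
  [[1, 0, 0], [0, 0, 0]],
  [[1, 0, 0], [0, 0, 0]],
  [[1, 0, 0], [0, 0, 0]],
  [[0, 0, 0], [0, 0, 0]],
])

```text
t: 23.55
tool_pos: [0.4656, 0.017, 0.2096]
orientation: [0.041, 3.141, -0.002]
force: [1.1, -7.7, 6.2]
opening: 0.0224
gripper_force: 15.0
```

```bash
python3 st.py
```

```text
23.55 [-7.300e-02 -4.000e-02  2.039e+00 -2.000e-03  1.142e+00 -1.617e+00] [0.4656 0.017  0.2096] F [ 1.1 -7.7  6.2] Ftool [-1.3 -7.6 -6.2] T [-1.265 -0.189  0.016] open 0.0224 15.007694400430722
[[-1.0, 0.026, 0.001], [0.026, 1.0, -0.001], [-0.001, -0.001, -1.0]]
```

>>> apply_moves([
  [[1, -0.8, -0.5], [0, 0, 0]],
  [[0.5, 0, 0], [0, 0, 0]],
  [[0, 0, 0], [0, 0, 0]],
])

```text
t: 23.8
tool_pos: [0.4645, 0.0167, 0.2097]
orientation: [0.041, 3.139, -0.0]
force: [8.3, -3.5, -3.3]
opening: 0.0224
gripper_force: 15.0
```

>>> apply_moves([
  [[1, 0, 0], [0, 0, 0]],
  [[0, 0, 0], [0, 0, 0]],
])

```text
t: 23.97
tool_pos: [0.4641, 0.0167, 0.2098]
orientation: [0.041, 3.137, -0.0]
force: [12.5, -3.8, -7.7]
opening: 0.0223
gripper_force: 15.1
```

```bash
python3 st.py|head -1
```

```text
23.97 [-0.075 -0.047  2.046  0.     1.138 -1.619] [0.4641 0.0167 0.2098] F [12.5 -3.8 -7.7] Ftool [-12.6  -3.5   7.8] T [-0.609 -2.284  0.015] open 0.0223 15.07666235964166
```

>>> apply_moves([
  [[-1.2, 0, 0.2], [0, 0, 0]],
  [[0, 0, 0], [0, 0, 0]],
])

```text
t: 24.13
tool_pos: [0.4647, 0.0167, 0.2097]
orientation: [0.041, 3.14, -0.0]
force: [5.5, -3.6, 0.8]
opening: 0.022
gripper_force: 15.0
```

>>> apply_moves([
  [[0, 0, 0], [0, 0, 0]],
  [[0, 0, 0], [0, 0, 0]],
  [[0, 0, 0], [0, 0, 0]],
  [[0, 0, 0], [0, 0, 0]],
  [[0, 0, 0], [0, 0, 0]],
  [[0, 0, 0], [0, 0, 0]],
], claw=0.6)

```text
t: 24.63
tool_pos: [0.4642, 0.0169, 0.2092]
orientation: [-0.04, -3.141, -0.0]
force: [0.0, 0.8, -0.1]
opening: 0.0545
gripper_force: 0.0
```

>>> apply_moves([
  [[0, 0, -10], [0, 0, 0]],
  [[0, 0, -20], [0, 0, 0]],
  [[0, 0, -25], [0, 0, 0]],
  [[0, 0, -25], [0, 0, 0]],
  [[0, 0, -25], [0, 0, 0]],
  [[0, 0, -25], [0, 0, 0]],
  [[0, 0, -25], [0, 0, 0]],
  [[0, 0, 0], [0, 0, 0]],
])

```text
t: 25.3
tool_pos: [0.4658, 0.0167, 0.3712]
orientation: [0.04, 3.132, -0.001]
force: [1.5, -0.5, 0.7]
opening: 0.0558
gripper_force: 0.0
```

```bash
python3 st.py|head -1
python3 - <<'E'
from h import *
p,D=robot.read_camera("side");cv2.imwrite("pics/s4.png",cv2.resize(p[120:310,160:340],None,fx=3,fy=3))
C=cloud("side",D)
m=(C[...,2]>.09)&(C[...,2]<.135)&(np.hypot(C[...,0]-.638,C[...,1]-.0145)<.016)
print(m.sum(),np.percentile(C[m][:,2],[5,50,95]) if m.any() else 0)
E
```

```text
25.3 [-0.074 -0.227  1.896  0.     1.464 -1.619] [0.4658 0.0167 0.3712] F [ 1.5 -0.5  0.7] Ftool [-1.5 -0.5 -0.7] T [ 0.042 -0.063  0.006] open 0.0558 0.0
0 0
```

View pics/s4.png

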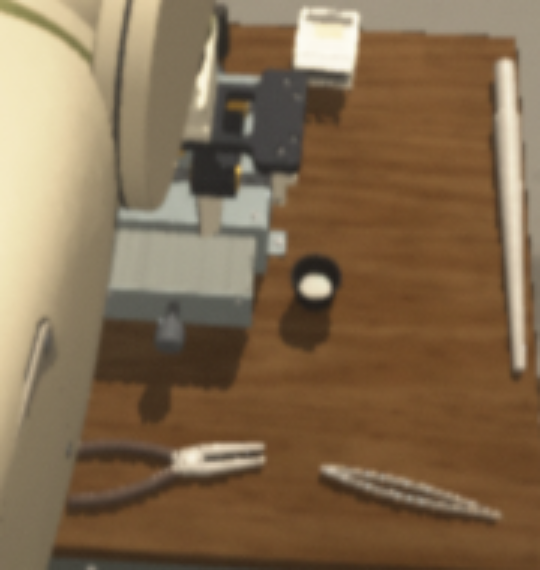

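The tray is drawn out, with the knob at crop (170,330), and the loupe, pliers and tweezers have not moved. A last check that the screw is still up, then I hand in.

```bash
python3 - <<'E'
from h import *
p,D=robot.read_camera("top");C=cloud("top",D)
m=(C[...,2]>.085)&(C[...,2]<.135)&(np.hypot(C[...,0]-.638,C[...,1]-.0145)<.02)
print(m.sum(),np.percentile(C[m][:,2],[5,50,95]) if m.any() else 0)
if m.sum()<5 or np.percentile(C[m][:,2],95)>.112: print(robot.close_job())
E
```

```text
123 [0.10075267 0.11643466 0.11984135]
the job is handed in; nothing more can be done
None
```

The job is handed in: the screw is snug against its stop and stays up by itself, the tray is drawn out its full 52 mm, and the loupe, pliers and tweezers lie where they were (I did not re-check the things at the back).

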